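# Clamp a stone sill piece with the jig's slotted screw

### The arm

A 6-joint arm with a two-finger parallel gripper is mounted at the origin on the work surface. World frame = base frame: x ahead of the robot, y to its left, z up, the work surface at z = 0. Lengths are in m, angles in rad, forces in N, time in s.
With the tool pointing down it reaches from about 0.375 to 0.9 m from the base axis. Payload 3.1 kg.
Tool frame: the origin (TCP) lies midway between the tips of the shut fingers; the grasp point (between the pads) lies 19 mm behind it (manip.grasp_offset is the distance from the TCP to the grasp point, in m); z points along the fingers, y is the line along which they close (so a half turn about z gives the same grasp; the last joint's range is limited). The gripper opens to 85 mm and grips with 20 to 120 N. Pads are 22 mm wide; open, the fingers measure 114 mm over their backs; the gripper's body (76 mm by 85 mm) begins 54 mm behind the grasp point. The pads swing forward as they close: fully open they stand 13 mm farther back than shut.
Start: joints at [0.974, 0.527, 1.433, -0, 1.181, -0.178], TCP at [0.254, 0.571, 0.231] pointing down, gripper open.
Joint ranges: [-3.08, 3.08], [-0.75, 2.2], [0.22, 2.44], [-1.43, 4.57], [0, 2.65], [-2.85, 2.85]. Speed limits (rad/s): [2.79, 2.79, 3.14, 3.14, 3.14, 3.14].

### API

Orientations are given as a unit quaternion [x, y, z, w].
In Python, from station import sensors, cams, order, manip gives the robot as it stands.
- The arm moves only by the tool move_arm, never from a script. Its argument "targets" is a list of rows, each an object of numbers: "dx", "dy", "dz": the shift along the world's x, y, z normalised to -1 to 1, where 1 is 25 mm; "rx", "ry", "rz": the turn, a rotation vector about the world's x, y, z normalised to -1 to 1, where 1 is 30 degrees. A call has exactly 10 rows; each row shifts and turns the commanded pose from where the row before left it; what a row does not reach is not made up. A row lasts 1/8 s, in which the tool goes at most 62.5 mm and 10.7 degrees, less where a joint would pass 70% of its speed; a pose out of reach is approached as far as the arm can. A call with a number of a shift or a turn outside -1 to 1 is refused whole. A call with a gripper value outside its range is refused whole. "claw" is the opening in per cent of the stroke, from 0 (shut) to 100 (fully open), set as the call begins (left out, the last holds). The fingers move at their own pace and stop on an object; "newtons" is the grip in N (left out, the last holds). Time passes only in rows, so rows that do not move let the fingers close, or fill a call up. It gives the time, the measured TCP pose, the force, the opening and the grip force at its end, in the units of the state.
- sensors.sense(): the state, without advancing time (a new reading comes with each control period).
- cams.snapshot(name): name is "scene" or "top" or "wrist"; returns the picture (384x512x3 uint8, red, green, blue); there is no depth.
- cams.camera_model(name): a dict with "fx", "fy", "cx", "cy" (pixels), "extrinsics" (4x4, takes a point from world to camera coordinates). Camera axes: x right, y down, z forward; pixel columns grow to the right and rows downward; lengths in m; the calibration is good to about 2 mm. A picture is of the moment at which its call begins: read the wrist's pose just before it. camera_model takes no time and is no camera call; for the wrist camera it gives the pose at the moment of the call.
- order.sign_off(): hands the job in; it is judged then, once.
The state is a dict: "t": time; "q": joint angles; "qd": joint speeds; "tau": joint torques, N m; "tcp_pos": TCP position; "tool_rot": TCP orientation; "force": force on the tool from outside, world axes, zero at the start; "ft_torque": the same for the moment, N m; "finger_gap": opening from 0.0 (shut) to 1.0 (fully open); "gripper_force": force on a finger pad.
Only numpy, scipy, OpenCV 4.12 (cv2) and the standard library are available. Lean on these libraries where they do the work, as an engineer would, in place of code of your own. Each camera call takes 0.05 s, during which the arm holds its last target. There are 200 camera calls.

### The job

Take the orange screwdriver from its wooden rest, seat its blade in the slotted brass screw of the clamping jig and, keeping it seated with a light push, turn the screw clockwise until the rubber pad has slid the stone to the fence and you feel it go tight, then about 10 degrees further; do not overtighten, and never push the sprung screw head right down. Stand the screwdriver back in its rest and let go; touch the jig and the stone with nothing but the driver, and leave the tin, the brush and the grey sample alone.

Things in the scene. Friction and masses are not known exactly. Their poses are not given: they have to be found in the camera images.
- driver_grip (a point): Stubby flat screwdriver, 128 mm long, 0.14 kg, standing blade down in the wooden rest. Point on its axis in the square orange handle (24 x 24 mm, 35 mm below to 31 mm above this point). Under the handle a black collar 26 mm square, 6 mm high, its underside 45 mm below this point. z up the handle; x along the blade's width, square to two flats of the handle
- driver_tip (a point): Centre of the lower edge of the screwdriver's blade, 95 mm below driver_grip on the same axis, same axes. The blade is 14 mm wide (x), 2.4 mm thick (y), 12 mm high; above it a shaft of 9 mm diameter
- slot (a point): Slotted brass screw head, 30 mm across, upright axis, on the jig's blue housing. Point on its axis level with the head's top, 45 mm above the table. The slot runs right across along x of this point (it turns with the screw), 4.4 mm wide, 6 mm deep, open at both ends. The head is sprung: it yields downwards up to 6 mm (its stop, never to be reached), starting at 3 N, 2 N per mm
- pad_face (a point): Centre of the face of the black rubber pad (50 mm wide, 18 mm high) on the steel jaw; y points to the stone. The pad is sprung, giving way from 14 N on, 8.5 N per mm: when the stone goes tight the screw needs 0.24 N m, and 0.02 N m more for each 0.1 rad beyond; right is about 0.275 N m. Only sliding the stone takes about 0.2 N m
- pad: The same black rubber pad as a body, 50 x 6 x 18 mm
- jig: Aluminium jig plate 170 x 210 x 12 mm fixed to the table, with screw (62 mm to -y of its centre), jaw and steel fence (at +y). Origin under its centre, y from the screw to the fence
- screw: The brass screw as a body; origin 11 mm below the unpressed head's top, z up, x along the slot. Friction 0.17 N m both ways. Clockwise seen from above moves jaw and pad to the stone, 5 mm a radian; the stone slides to the fence and goes tight after 0.15 to 1.2 rad of screw turn; 0.18 rad beyond is right, 0.38 too much; friction then holds it
- driver: The screwdriver as a body; origin at the blade's lower edge, axes as driver_grip
- stone: Reddish stone sill piece 130 x 70 x 26 mm (x, y, z), 0.6 kg, loose on the jig between pad and fence. Origin under its centre
- rest_hole (a point): Centre of the square hole's mouth (19 mm wide, chamfered to 27 mm at the top, 54 mm deep) in the wooden rest, a fixed block 80 x 80 x 58 mm; the top is 58 mm above the table. The driver stands in it with its collar on the rest's top, driver_tip 50 mm below this point
- tin: Tin of sealer, 80 mm diameter, 90 mm high, a bystander; origin under its centre
- brush: Flat brush about 160 mm long, lying, a bystander
- sample: Grey stone sample 70 x 110 x 20 mm, a bystander; origin under its centre
Not all that is in view belongs to the job. There is more than one size of the driver; the job needs the smaller. What is shaped like the stone but blue is not meant.

How it is judged:
On the way, in this order (a step that is already met when the one before it is completed fails the run):
1. the blade is seated in the slot (at least 3 mm deep) and pressed in with at least 2 N (z of driver_tip in the frame of slot below -0.003 m and horizontal distance between driver_tip and slot below 0.006 m and contact force between driver and screw above 2 N), for 0.2 s.
2. with the blade still seated, the pad presses the stone with more than 14 N (z of driver_tip in the frame of slot below -0.003 m and horizontal distance between driver_tip and slot below 0.007 m and contact force between pad and stone above 14 N), for 0.2 s.
At the end, for the whole second after the job is handed in: The pad holds the stone against the fence with 13 to 30 N, the stone lies flat and still, and the screwdriver stands at rest, upright within 0.1 rad, in the hole of its rest with its collar on the rest's top (tip within 8 mm of the hole's axis and at least 45 mm deep) (contact force between pad and stone between 13 and 30 N and horizontal distance between driver_tip and rest_hole below 0.008 m and z of driver_tip in the frame of rest_hole below -0.045 m and angle between driver's own z axis and vertical below 0.1 rad and linear speed of driver below 0.02 m/s and angle between stone's own z axis and vertical below 0.05 rad and linear speed of stone below 0.01 m/s); the robot touches nothing.
It fails at once if the screw is turned without the blade seated in its slot (angular speed of screw above 0.3 rad/s and z of driver_tip in the frame of slot above -0.002 m).
It fails at once if the stone is overtightened: the pad presses it with more than 32 N (contact force between pad and stone above 32 N).
It fails at once if the screw head is pushed down to its stop (more than 5.4 mm, about 14 N) (z of slot in the frame of screw below 0.0056 m).
It fails at once if the tin, brush or sample is moved more than 15 mm (distance of any of tin, brush, sample from where it was at the start of the episode above 0.015 m).
It fails at once if the gripper touches the jig, its screw or jaw, or the stone (contact force between the fingers and jig above 1 N or contact force between the fingers and stone above 1 N).
It also fails if it takes over 72 s, if anything falls off the work surface, if the arm or the gripper's body presses on something with over 40 N, if the wrist force passes 120 N, or if a joint passes its speed limit or range.

## Working session

There is one attempt and no reset: what is moved stays moved. The work goes in short steps, Python scripts to look and compute and a tool call to move; the robot and the scene stay as the last step left them, time stands still between calls to the robot, and variables do not carry over. Pictures are saved under pics/ and viewed, at most 10 in all, crops included, and the job is handed in when it is done.

Besides the shell and the picture viewer there is one more tool, called after "Request:" in YAML: its name, and indented under it one key for each argument. move_arm: Moves the arm, as the interface text tells. Scaled input: -1 to 1 covers 25 mm each way for a shift and 30 degrees each way for a turn. Its arguments: {"type":"object","properties":{"targets":{"type":"array"},"claw":{"type":"number"},"newtons":{"type":"number"}},"required":["targets"]}

```bash
mkdir -p pics; ls; python3 - <<'E'
from station import sensors,cams,order,manip
import cv2,numpy as np
s=sensors.sense(); print({k:np.round(v,3) for k,v in s.items()})
print(manip.grasp_offset)
for n in ["scene","top"]:
    im=cams.snapshot(n); cv2.imwrite(f"pics/{n}0.png",im[:,:,::-1])
    m=cams.camera_model(n); print(n,{k:np.round(v,4).tolist() for k,v in m.items()})
E
```

```text
pics
{'t': np.float64(0.0), 'q': array([ 0.973,  0.528,  1.434, -0.   ,  1.181, -0.178]), 'qd': array([-0.001, -0.   , -0.   , -0.001,  0.001,  0.   ]), 'tau': array([ 1.0000e-03, -4.4236e+01, -1.7803e+01, -0.0000e+00,  8.0000e-03,
       -0.0000e+00]), 'tcp_pos': array([0.254, 0.57 , 0.23 ]), 'tool_rot': array([ 0.208,  0.978, -0.001, -0.   ]), 'force': array([-0.782,  0.216, -1.249]), 'ft_torque': array([ 0.013, -0.004,  0.047]), 'gripper_force': np.float64(0.0), 'finger_gap': np.float64(0.997)}
0.0187
scene {'fx': 417.7014, 'fy': 417.7014, 'cx': 251.7929, 'cy': 185.4836, 'extrinsics': [[0.3674, 0.9299, -0.019, -0.2414], [0.6896, -0.2861, -0.6652, -0.3105], [-0.624, 0.2313, -0.7464, 1.4642], [0.0, 0.0, 0.0, 1.0]]}
top {'fx': 444.9502, 'fy': 444.9502, 'cx': 248.8405, 'cy': 189.9383, 'extrinsics': [[-0.0105, -0.9999, -0.0053, 0.0676], [-0.9908, 0.0112, -0.1348, 0.5408], [0.1348, 0.0038, -0.9909, 1.2678], [0.0, 0.0, 0.0, 1.0]]}
```

View pics/top0.png

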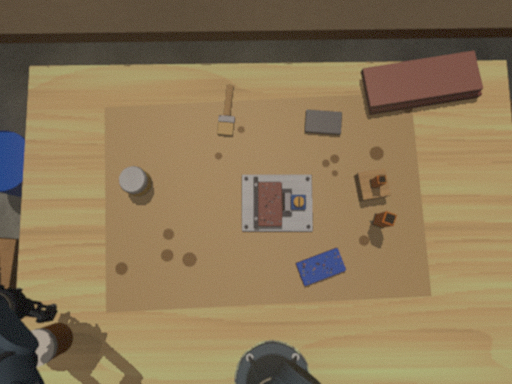

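View pics/scene0.png

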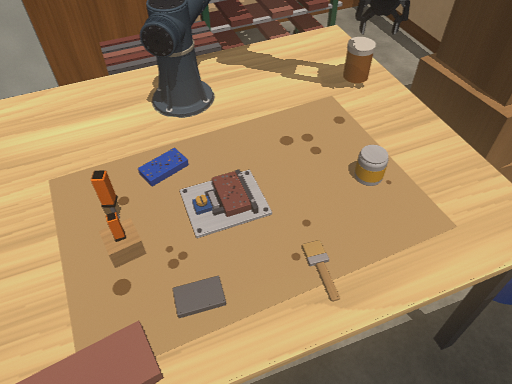

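The top view shows the jig at about (277,203) with its screw at (299,202). The driver in the rest is near (379,182), and a larger one stands near (384,220). The tin is at (133,180), the brush at (227,110) and the grey sample at (323,122). I'll take coarse positions and a zoomed crop.

```bash
cat > h.py <<'E'
import numpy as np,cv2
from station import sensors,cams,order,manip
from scipy.spatial.transform import Rotation as R
def ray(m,u,v):
    E=np.array(m["extrinsics"]);Rm=E[:3,:3];c=-Rm.T@E[:3,3]
    d=Rm.T@np.array([(u-m["cx"])/m["fx"],(v-m["cy"])/m["fy"],1]);return c,d
def onz(m,u,v,z):
    c,d=ray(m,u,v);return c+d*(z-c[2])/d[2]
def proj(m,p):
    E=np.array(m["extrinsics"]);q=E[:3,:3]@np.array(p)+E[:3,3]
    return np.array([m["fx"]*q[0]/q[2]+m["cx"],m["fy"]*q[1]/q[2]+m["cy"]])
def st():
    s=sensors.sense();print("t",round(float(s["t"]),2),"tcp",np.round(s["tcp_pos"],4),"rot",np.round(s["tool_rot"],4),"F",np.round(s["force"],2),"T",np.round(s["ft_torque"],3),"gap",round(float(s["finger_gap"]),3));return s
def snap(n,f):
    m=cams.camera_model(n);im=cams.snapshot(n)[:,:,::-1].copy();cv2.imwrite("pics/"+f+".png",im);np.save("pics/"+f+".npy",m,allow_pickle=True);return im,m
def load(f): return cv2.imread("pics/"+f+".png"),np.load("pics/"+f+".npy",allow_pickle=True).item()
E
python3 - <<'E'
from h import *
m=cams.camera_model("top")
for n,u,v,z in [("jig",277,203,.012),("screw",299,202,.045),("rest",370,188,.058),("drv top",377,181,.134),("drv2",386,217,.134),("sample",323,122,.02)]:
    print(n,np.round(onz(m,u,v,z),3))
a=cv2.imread("pics/top0.png")[140:260,230:410];b=cv2.imread("pics/scene0.png")[150:290,60:280]
a=cv2.resize(a,(600,400),interpolation=2);b=cv2.resize(b,(313,200),interpolation=2)
b=cv2.resize(cv2.imread("pics/scene0.png")[150:290,70:150],(200,350))
o=np.zeros((400,800,3),np.uint8);o[:,:600]=a;o[:350,600:]=b
cv2.imwrite("pics/crop0.png",o)
w=cams.camera_model("wrist");print(np.round(np.array(w["extrinsics"]),3),w["fx"],w["cx"],w["cy"])
E
```

```text
jig [ 0.505 -0.022  0.012]
screw [ 0.503 -0.083  0.045]
rest [ 0.54  -0.288  0.058]
drv top [ 0.549 -0.287  0.134]
drv2 [ 0.451 -0.306  0.134]
sample [ 0.749 -0.165  0.02 ]
[[ 0.407  0.914 -0.002 -0.625]
 [ 0.877 -0.389  0.283 -0.037]
 [ 0.258 -0.117 -0.959  0.379]
 [ 0.     0.     0.     1.   ]] 331.94868029767053 258.70900828816536 188.8890790936016
```

View pics/crop0.png

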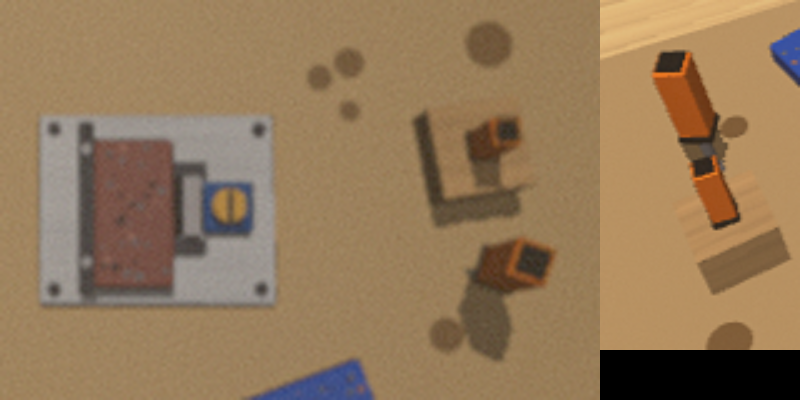

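The crop shows the small driver standing in the rest at about (497,137), with the rest turned about 12°. The larger driver is beside it at (520,262). The slot in the brass head at (231,206) runs vertically in the image, which is roughly world x. Next I move to where the wrist camera sees both.

Request:
move_arm:
  targets:
    - {"dx": 0.33, "dy": -0.97, "dz": 0.09, "rz": 0.04}
    - {"dx": 0.33, "dy": -0.97, "dz": 0.09, "rz": 0.04}
    - {"dx": 0.33, "dy": -0.97, "dz": 0.09, "rz": 0.04}
    - {"dx": 0.33, "dy": -0.97, "dz": 0.09, "rz": 0.04}
    - {"dx": 0.33, "dy": -0.97, "dz": 0.09, "rz": 0.04}
    - {"dx": 0.33, "dy": -0.97, "dz": 0.09, "rz": 0.04}
    - {"dx": 0.33, "dy": -0.97, "dz": 0.09, "rz": 0.04}
    - {"dx": 0.33, "dy": -0.97, "dz": 0.09, "rz": 0.04}
    - {"dx": 0.33, "dy": -0.97, "dz": 0.09, "rz": 0.04}
    - {"dx": 0.33, "dy": -0.97, "dz": 0.09, "rz": 0.04}
  claw: 100

```text
schema error: expected keys dx, dy, dz, rx, ry, rz
```

Request:
move_arm:
  targets:
    - {"dx": 0.33, "dy": -0.97, "dz": 0.09, "rz": 0.04}
    - {"dx": 0.33, "dy": -0.97, "dz": 0.09, "rz": 0.04}
    - {"dx": 0.33, "dy": -0.97, "dz": 0.09, "rz": 0.04}
    - {"dx": 0.33, "dy": -0.97, "dz": 0.09, "rz": 0.04}
    - {"dx": 0.33, "dy": -0.97, "dz": 0.09, "rz": 0.04}
    - {"dx": 0.33, "dy": -0.97, "dz": 0.09, "rz": 0.04}
    - {"dx": 0.33, "dy": -0.97, "dz": 0.09, "rz": 0.04}
    - {"dx": 0.33, "dy": -0.97, "dz": 0.09, "rz": 0.04}
    - {"dx": 0.33, "dy": -0.97, "dz": 0.09, "rz": 0.04}
    - {"dx": 0.33, "dy": -0.97, "dz": 0.09, "rz": 0.04}

```text
schema error: expected keys dx, dy, dz, rx, ry, rz
```

Request:
move_arm:
  targets:
    - {"dx": 0.33, "dy": -0.97, "dz": 0.09, "rz": 0.04}
    - {"dx": 0.33, "dy": -0.97, "dz": 0.09, "rz": 0.04}
    - {"dx": 0.33, "dy": -0.97, "dz": 0.09, "rz": 0.04}
    - {"dx": 0.33, "dy": -0.97, "dz": 0.09, "rz": 0.04}
    - {"dx": 0.33, "dy": -0.97, "dz": 0.09, "rz": 0.04}
    - {"dx": 0.33, "dy": -0.97, "dz": 0.09, "rz": 0.04}
    - {"dx": 0.33, "dy": -0.97, "dz": 0.09, "rz": 0.04}
    - {"dx": 0.33, "dy": -0.97, "dz": 0.09, "rz": 0.04}
    - {"dx": 0.33, "dy": -0.97, "dz": 0.09, "rz": 0.04}
    - {"dx": 0, "dy": 0, "dz": 0}

```text
schema error: expected keys dx, dy, dz, rx, ry, rz
```

```bash
python3 - <<'E'
from h import *
s=st();print(np.round(s["q"],2))
im,m=snap("wrist","w1"); cv2.imwrite("pics/w1b.png",cv2.resize(im,(800,600),interpolation=2))
snap("top","t1")
E
```

```text
t 0.1 tcp [0.2538 0.5705 0.2304] rot [ 2.079e-01  9.781e-01 -9.000e-04 -4.000e-04] F [0.31 0.27 0.28] T [-0.005  0.013 -0.012] gap 0.997
[ 0.97  0.53  1.43 -0.    1.18 -0.18]
```

View pics/w1b.png

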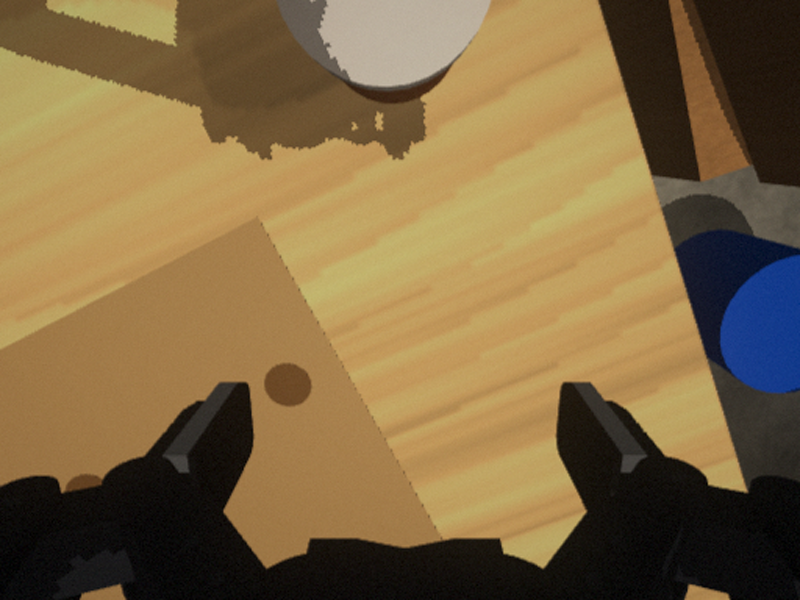

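The move was refused because every row needs all six keys. The picture, still from the start pose, shows the fingers low in the image around (235,390) and (575,390). The free view is above them, on the base side, so I'll stand a little further out.

Request:
move_arm:
  targets:
    - {"dx": 0.41, "dy": -0.98, "dz": 0.09, "rx": 0, "ry": 0, "rz": 0.04}
    - {"dx": 0.41, "dy": -0.98, "dz": 0.09, "rx": 0, "ry": 0, "rz": 0.04}
    - {"dx": 0.41, "dy": -0.98, "dz": 0.09, "rx": 0, "ry": 0, "rz": 0.04}
    - {"dx": 0.41, "dy": -0.98, "dz": 0.09, "rx": 0, "ry": 0, "rz": 0.04}
    - {"dx": 0.41, "dy": -0.98, "dz": 0.09, "rx": 0, "ry": 0, "rz": 0.04}
    - {"dx": 0.41, "dy": -0.98, "dz": 0.09, "rx": 0, "ry": 0, "rz": 0.04}
    - {"dx": 0.41, "dy": -0.98, "dz": 0.09, "rx": 0, "ry": 0, "rz": 0.04}
    - {"dx": 0.41, "dy": -0.98, "dz": 0.09, "rx": 0, "ry": 0, "rz": 0.04}
    - {"dx": 0.41, "dy": -0.98, "dz": 0.09, "rx": 0, "ry": 0, "rz": 0.04}
    - {"dx": 0.41, "dy": -0.98, "dz": 0.09, "rx": 0, "ry": 0, "rz": 0.04}
  claw: 100

```text
t: 1.45
tcp_pos: [0.3568, 0.3251, 0.2538]
tool_rot: [0.104, 0.995, -0.0, -0.0]
force: [0.2, -0.0, 0.2]
finger_gap: 1.0
gripper_force: 0.0
```

Request:
move_arm:
  targets:
    - {"dx": 0.41, "dy": -0.98, "dz": 0.09, "rx": 0, "ry": 0, "rz": 0.04}
    - {"dx": 0.41, "dy": -0.98, "dz": 0.09, "rx": 0, "ry": 0, "rz": 0.04}
    - {"dx": 0.41, "dy": -0.98, "dz": 0.09, "rx": 0, "ry": 0, "rz": 0.04}
    - {"dx": 0.41, "dy": -0.98, "dz": 0.09, "rx": 0, "ry": 0, "rz": 0.04}
    - {"dx": 0.41, "dy": -0.98, "dz": 0.09, "rx": 0, "ry": 0, "rz": 0.04}
    - {"dx": 0.41, "dy": -0.98, "dz": 0.09, "rx": 0, "ry": 0, "rz": 0.04}
    - {"dx": 0.41, "dy": -0.98, "dz": 0.09, "rx": 0, "ry": 0, "rz": 0.04}
    - {"dx": 0.41, "dy": -0.98, "dz": 0.09, "rx": 0, "ry": 0, "rz": 0.04}
    - {"dx": 0.41, "dy": -0.98, "dz": 0.09, "rx": 0, "ry": 0, "rz": 0.04}
    - {"dx": 0.41, "dy": -0.98, "dz": 0.09, "rx": 0, "ry": 0, "rz": 0.04}

```text
t: 2.7
tcp_pos: [0.4592, 0.0802, 0.2763]
tool_rot: [-0.0, 1.0, 0.0, -0.0]
force: [0.7, -0.0, 1.0]
finger_gap: 1.003
gripper_force: 0.0
```

Request:
move_arm:
  targets:
    - {"dx": 0.41, "dy": -0.98, "dz": 0.09, "rx": 0, "ry": 0, "rz": 0.04}
    - {"dx": 0.41, "dy": -0.98, "dz": 0.09, "rx": 0, "ry": 0, "rz": 0.04}
    - {"dx": 0.41, "dy": -0.98, "dz": 0.09, "rx": 0, "ry": 0, "rz": 0.04}
    - {"dx": 0.41, "dy": -0.98, "dz": 0.09, "rx": 0, "ry": 0, "rz": 0.04}
    - {"dx": 0.41, "dy": -0.98, "dz": 0.09, "rx": 0, "ry": 0, "rz": 0.04}
    - {"dx": 0.41, "dy": -0.98, "dz": 0.09, "rx": 0, "ry": 0, "rz": 0.04}
    - {"dx": 0.41, "dy": -0.98, "dz": 0.09, "rx": 0, "ry": 0, "rz": 0.04}
    - {"dx": 0.41, "dy": -0.98, "dz": 0.09, "rx": 0, "ry": 0, "rz": 0.04}
    - {"dx": 0.41, "dy": -0.98, "dz": 0.09, "rx": 0, "ry": 0, "rz": 0.04}
    - {"dx": 0, "dy": 0, "dz": 0, "rx": 0, "ry": 0, "rz": 0}

```text
t: 3.95
tcp_pos: [0.5519, -0.1411, 0.2964]
tool_rot: [-0.093, 0.996, -0.0, 0.0]
force: [-0.7, -0.6, -0.0]
finger_gap: 1.0
gripper_force: 0.0
```

```bash
python3 - <<'E'
from h import *
s=st();print(np.round(s["q"],2))
im,m=snap("wrist","w2"); cv2.imwrite("pics/w2b.png",cv2.resize(im,(800,600),interpolation=2))
snap("top","t2")
E
```

```text
t 3.95 tcp [ 0.5519 -0.1411  0.2964] rot [-9.300e-02  9.957e-01 -2.000e-04  2.000e-04] F [-0.66 -0.65 -0.02] T [-0.01  -0.021 -0.015] gap 1.0
[-0.45  0.38  1.49 -0.    1.26 -2.2 ]
```

View pics/w2b.png

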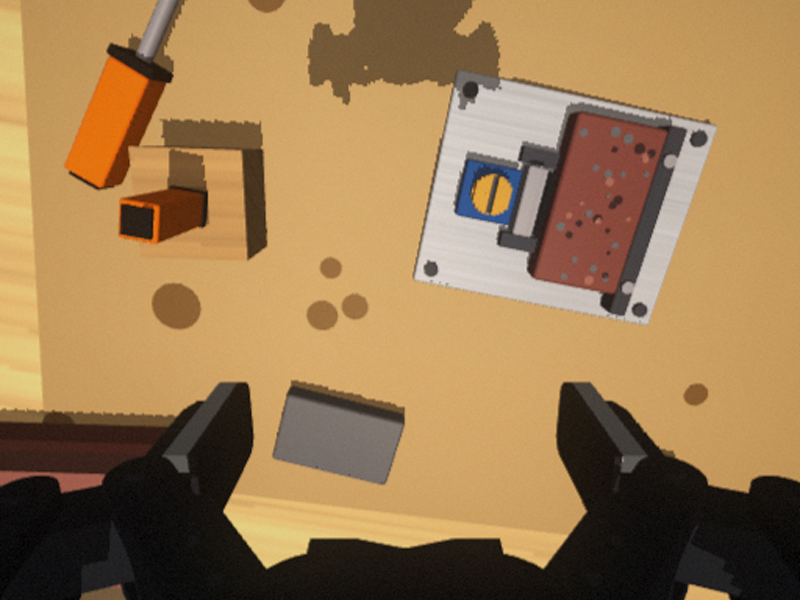

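The view shows the small driver in its rest: handle top at (139,220), collar at (190,205), rest top spanning about (135–250, 148–258). The brass head is at (492,194) with its slot nearly vertical. The big driver's handle is at about (120,120). Now I'll measure these with masks.

```bash
cat > meas.py <<'E'
from h import *
im,m=load("w2"); hsv=cv2.cvtColor(im,cv2.COLOR_BGR2HSV)
def poly(mask):
    c=max(cv2.findContours(mask,0,2)[0],key=cv2.contourArea);return c
# brass head
sub=np.zeros(im.shape[:2],np.uint8);sub[95:145,285:340]=255
b=cv2.inRange(hsv,(15,140,120),(35,255,255))&sub
c=poly(b);(u,v),r=cv2.minEnclosingCircle(c);hull=cv2.convexHull(c);
(eu,ev),ax,ang=cv2.fitEllipse(hull)
print("head px",(u,v),r,"ell",(eu,ev),ax, "pos",onz(m,eu,ev,.045), "diam",np.array(ax)/m["fx"]*abs(np.linalg.norm(onz(m,eu,ev,.045)-ray(m,eu,ev)[0])))
disk=np.zeros_like(b);cv2.circle(disk,(int(round(eu)),int(round(ev))),int(min(ax)/2-1),255,-1)
ys,xs=np.nonzero(disk);g=im[ys,xs,2].astype(float);w=np.clip(np.percentile(g,70)-g-30,0,None)
P=np.c_[xs,ys];mu=(P*w[:,None]).sum(0)/w.sum();C=((P-mu).T*w)@(P-mu)/w.sum();ev_,V=np.linalg.eigh(C);d=V[:,1]
a1=onz(m,*(mu-10*d),.045);a2=onz(m,*(mu+10*d),.045);dd=a2-a1
print("slot centre",onz(m,*mu,.045),"yaw",np.degrees(np.arctan2(dd[1],dd[0])),"eig",ev_)
# handle
for nm,box in [("small",(110,165,70,135)),("big",(20,125,35,115))]:
    sub[:]=0;sub[box[0]:box[1],box[2]:box[3]]=255
    o=cv2.inRange(hsv,(3,150,60),(14,255,255))&sub
    c=poly(o);h=cv2.approxPolyDP(cv2.convexHull(c),2,True)[:,0];print(nm,"hull",h.tolist())
# jig plate edges & rest top
E
python3 meas.py; python3 - <<'E'
from h import *
im,m=load("w2")
a=im[60:180,35:180];cv2.imwrite("pics/c2.png",cv2.resize(a,(725,600),interpolation=2))
E
```

```text
head px (311.5, 123.0) 12.500100135803223 ell (310.2088317871094, 122.55664825439453) (16.414358139038086, 24.461610794067383) pos [ 0.50591486 -0.08823779  0.045     ] diam [0.01975637 0.02944206]
slot centre [ 0.50674922 -0.08318193  0.045     ] yaw -5.419082180532969 eig [4.36809807 7.81748249]
small hull [[129, 124], [128, 143], [101, 155], [76, 151], [77, 127], [107, 120]]
big hull [[71, 35], [105, 54], [78, 116], [63, 120], [41, 105]]
```

View pics/c2.png

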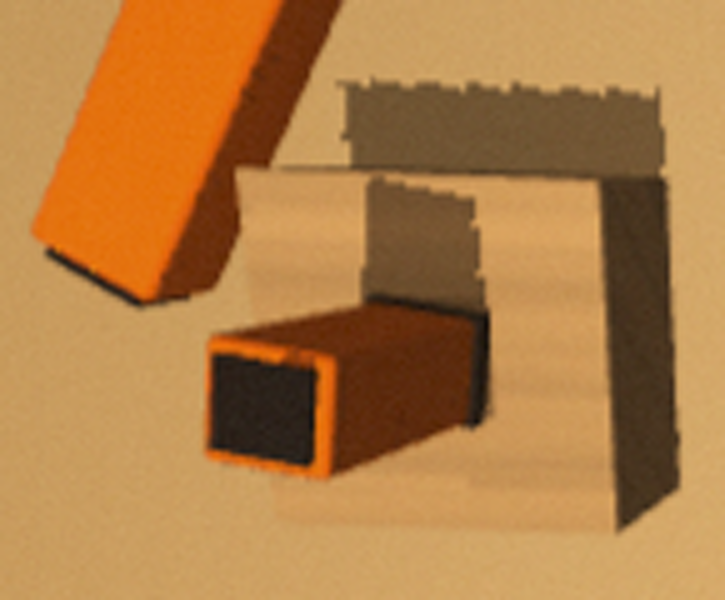

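The crop shows the small driver's handle top corners at about (208,337), (340,352), (330,478) and (207,458). The rest's top corners are at (237,168), (600,180) and (617,530).

```bash
python3 - <<'E'
from h import *
im,m=load("w2");t,mt=load("t2")
cv=lambda p:(35+p[0]/5-.4,60+p[1]/5-.4)
H=[onz(m,*cv(p),.134) for p in [(208,337),(340,352),(330,478),(207,458)]]
print("handle top",np.round(H,4).tolist(),"c",np.mean(H,0),"sides",[np.linalg.norm(H[i]-H[i-1]).round(4) for i in range(4)])
for i in range(4):
    d=H[i]-H[i-1];print("  ang",np.degrees(np.arctan2(d[1],d[0]))%90)
Rr=[onz(m,*cv(p),.058) for p in [(237,168),(600,180),(617,530)]]
print("rest",np.round(Rr,4).tolist(),"c",(Rr[0]+Rr[2])/2,[np.linalg.norm(Rr[i+1]-Rr[i]) for i in (0,1)])
for i in (0,1):
    d=Rr[i+1]-Rr[i];print("  ang",np.degrees(np.arctan2(d[1],d[0]))%90)
def tri(a,b):
    (c1,d1),(c2,d2)=a,b;A=np.c_[d1,-d2];s=np.linalg.lstsq(A,c2-c1,rcond=None)[0]
    p,q=c1+s[0]*d1,c2+s[1]*d2;return (p+q)/2,np.linalg.norm(p-q)
print("big end",tri(ray(m,63,114),ray(mt,390.5,218.6)))
hc=np.mean([cv(p) for p in [(208,337),(340,352),(330,478),(207,458)]],0)
tc=(230+507/3.333,140+131/3.333)
print("small end",tri(ray(m,*hc),ray(mt,*tc)))
# head
hsv=cv2.cvtColor(im,cv2.COLOR_BGR2HSV)
x0,y0=285,95;g=hsv[y0:145,x0:345]
b=cv2.inRange(g,(12,100,60),(40,255,255))
n,l,s_,_=cv2.connectedComponentsWithStats(b)
print(s_.tolist())
print(hsv[123,296:334].tolist())
E
```

```text
handle top [[0.5437, -0.3106, 0.134], [0.542, -0.2869, 0.134], [0.5657, -0.2875, 0.134], [0.5662, -0.3101, 0.134]] c [ 0.55440042 -0.29877246  0.134     ] sides [np.float64(0.0224), np.float64(0.0237), np.float64(0.0237), np.float64(0.0226)]
  ang 1.352128150301013
  ang 4.166930655225713
  ang 88.62988745910975
  ang 1.1372488909391336
rest [[0.5207, -0.3447, 0.058], [0.5084, -0.2658, 0.058], [0.5865, -0.2542, 0.058]] c [ 0.55361975 -0.29946415  0.058     ] [np.float64(0.0798340205149582), np.float64(0.07899047225119941)]
  ang 8.851570592968727
  ang 8.477976194379375
big end (array([ 0.47180685, -0.25282614,  0.28994335]), np.float64(0.07879708268131191))
small end (array([ 0.55539984, -0.30299723,  0.12591307]), np.float64(0.0017400188393779613))
[[0, 0, 60, 50, 2523], [16, 16, 27, 27, 477]]
[[109, 157, 143], [109, 164, 143], [109, 159, 146], [109, 166, 143], [110, 138, 118], [14, 73, 91], [17, 176, 161], [17, 173, 127], [18, 183, 210], [19, 182, 225], [19, 184, 223], [19, 182, 223], [19, 181, 226], [19, 178, 226], [18, 181, 210], [18, 186, 218], [18, 182, 224], [17, 152, 168], [17, 63, 101], [173, 13, 78], [13, 76, 64], [17, 175, 162], [18, 181, 217], [19, 181, 223], [19, 185, 220], [18, 181, 224], [19, 180, 223], [19, 179, 222], [19, 184, 222], [19, 182, 221], [19, 183, 221], [11, 38, 129], [108, 147, 135], [109, 170, 138], [109, 151, 115], [115, 44, 69], [9, 30, 60], [5, 26, 59]]
```

```bash
python3 - <<'E'
from h import *
im,m=load("w2");t,mt=load("t2");t0=cv2.imread("pics/top0.png")
E=np.array(m["extrinsics"]);c=-E[:3,:3].T@E[:3,3];print("cam",c,"nadir",proj(m,[c[0],c[1],0]))
print("small tip/top proj",proj(m,[.5536,-.2995,.064]),proj(m,[.5544,-.2988,.134]))
s,ms=snap("scene","s2")
for n,i in (("t0",t0),("t2",t),("s0",cv2.imread("pics/scene0.png")),("s2",s)):
    h=cv2.cvtColor(i,cv2.COLOR_BGR2HSV);b=cv2.inRange(h,(3,170,80),(14,255,255))
    k,l,q,cc=cv2.connectedComponentsWithStats(b);print(n,[(q[j].tolist(),cc[j].round(1).tolist()) for j in range(1,k) if q[j][4]>40])
a=cv2.resize(t[150:250,340:420],(400,500),interpolation=2);b=cv2.resize(s[160:260,80:160],(400,500),interpolation=2)
cv2.imwrite("pics/c3.png",np.hstack([a,b]))
E
```

```text
cam [ 0.48207675 -0.15347892  0.43845017] nadir [259.05912987  90.8199996 ]
small tip/top proj [118.99203207 131.09512507] [ 88.83244647 140.97687608]
t0 [([382, 212, 10, 13, 42], [384.8, 218.6])]
t2 [([388, 184, 19, 32, 335], [397.5, 199.3])]
s0 [([61, 5, 14, 21, 57], [69.3, 12.9]), ([354, 55, 18, 28, 154], [363.6, 70.2]), ([91, 171, 25, 34, 474], [104.1, 189.5]), ([106, 212, 19, 27, 249], [115.5, 227.0])]
s2 [([106, 212, 19, 27, 251], [115.5, 227.1]), ([78, 223, 24, 38, 554], [90.1, 240.1])]
```

View pics/c3.png

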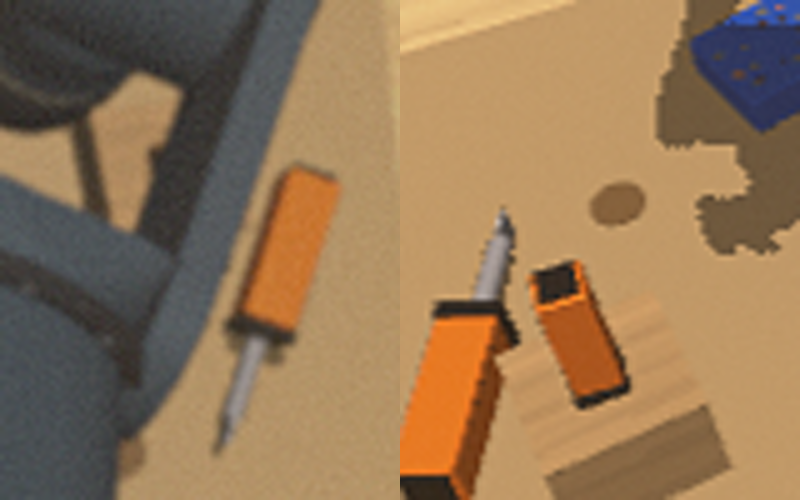

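The image shows the big driver has toppled by itself and now lies beside the rest, with handle end at about (310,175) in the left half. It stays below finger height there. Now I'll refine the slot and check the big driver's position.

```bash
cat > slot.py <<'E'
from h import *
import sys
def slot(f,z=.045,guess=(.506,-.0835)):
    im,m=load(f);hsv=cv2.cvtColor(im,cv2.COLOR_BGR2HSV)
    gu=proj(m,[*guess,z]);k=m["fx"]/np.linalg.norm(ray(m,0,0)[0]-np.array([*guess,z]));r=.015*k
    roi=np.zeros(im.shape[:2],np.uint8);cv2.circle(roi,tuple(int(round(a)) for a in gu),int(r*1.35),255,-1)
    b=cv2.inRange(hsv,(12,100,90),(40,255,255))&roi
    p=np.argwhere(b)[:,::-1].astype(np.int32);el=cv2.fitEllipse(cv2.convexHull(p))
    c=onz(m,*el[0],z);print("head",np.round(c,4),"axes mm",np.round(np.array(el[1])/k*1000,1))
    d=np.zeros_like(b);cv2.circle(d,tuple(int(round(a)) for a in el[0]),int(r*.8),255,-1)
    q=np.argwhere((hsv[:,:,1]<130)&(d>0))[:,::-1]
    pts=np.array([onz(m,*a,z) for a in q])[:,:2];mu=pts.mean(0);w,V=np.linalg.eigh(np.cov((pts-mu).T));v=V[:,1];v=v*np.sign(v[0])
    print("slot mid",np.round(mu,4),"yaw",round(float(np.degrees(np.arctan2(v[1],v[0]))),1),"n",len(q),"sd mm",np.sqrt(w)*1000);return c
if __name__=="__main__": slot(sys.argv[1])
E
python3 slot.py w2; python3 - <<'E'
from h import *
t,m=load("t2")
for p in [(402,185),(407,187),(393,217),(388,215),(383,240)]: print(np.round(onz(m,*p,.02),3))
s=st();R_=R.from_quat(s["tool_rot"]).as_matrix();print(R_.round(3))
E
```

```text
head [ 0.5066 -0.0832  0.045 ] axes mm [30.9 32.2]
slot mid [ 0.5066 -0.0828] yaw -1.0 n 51 sd mm [0.99924376 5.81565414]
[ 0.553 -0.393  0.02 ]
[ 0.547 -0.408  0.02 ]
[ 0.459 -0.361  0.02 ]
[ 0.465 -0.347  0.02 ]
[ 0.392 -0.328  0.02 ]
t 4.1 tcp [ 0.5506 -0.1386  0.2962] rot [-9.420e-02  9.956e-01  6.000e-04 -6.000e-04] F [-0.06 -0.46 -0.4 ] T [ 0.002 -0.009  0.011] gap 1.0
[[-0.982 -0.187 -0.001]
 [-0.187  0.982  0.001]
 [ 0.001  0.001 -1.   ]]
```

Request:
move_arm:
  targets:
    - {"dx": 0.02, "dy": -0.91, "dz": -0.4, "rx": 0, "ry": 0, "rz": -0.04}
    - {"dx": 0.02, "dy": -0.91, "dz": -0.4, "rx": 0, "ry": 0, "rz": -0.04}
    - {"dx": 0.02, "dy": -0.91, "dz": -0.4, "rx": 0, "ry": 0, "rz": -0.04}
    - {"dx": 0.02, "dy": -0.91, "dz": -0.4, "rx": 0, "ry": 0, "rz": -0.04}
    - {"dx": 0.02, "dy": -0.91, "dz": -0.4, "rx": 0, "ry": 0, "rz": -0.04}
    - {"dx": 0.02, "dy": -0.91, "dz": -0.4, "rx": 0, "ry": 0, "rz": -0.04}
    - {"dx": 0.02, "dy": -0.9, "dz": -0.4, "rx": 0, "ry": 0, "rz": -0.05}
    - {"dx": 0, "dy": 0, "dz": 0, "rx": 0, "ry": 0, "rz": 0}
    - {"dx": 0, "dy": 0, "dz": 0, "rx": 0, "ry": 0, "rz": 0}
    - {"dx": 0, "dy": 0, "dz": 0, "rx": 0, "ry": 0, "rz": 0}

```text
t: 5.35
tcp_pos: [0.5551, -0.2977, 0.2271]
tool_rot: [-0.019, 1.0, -0.0, 0.0]
force: [0.3, -0.6, 0.2]
finger_gap: 1.004
gripper_force: 0.0
```

```bash
python3 - <<'E'
from h import *
st(); im,m=snap("wrist","w3")
h=cv2.cvtColor(im,cv2.COLOR_BGR2HSV);b=cv2.inRange(h,(3,150,60),(14,255,255))
k,l,q,cc=cv2.connectedComponentsWithStats(b);print([(q[j].tolist(),cc[j].round(1).tolist()) for j in range(1,k) if q[j][4]>60])
print(proj(m,[.554,-.299,.134]),proj(m,[.554,-.299,.064]))
cv2.imwrite("pics/w3b.png",cv2.resize(im,(800,600),interpolation=2))
E
```

```text
t 5.35 tcp [ 0.5551 -0.2977  0.2271] rot [-1.890e-02  9.998e-01 -1.000e-04  3.000e-04] F [ 0.29 -0.6   0.2 ] T [ 0.042 -0.058  0.037] gap 1.004
[([153, 64, 63, 99, 3269], [183.4, 113.4]), ([239, 157, 33, 49, 955], [255.1, 176.3])]
[256.02039436 189.40939435] [256.64522059 168.21514608]
```

View pics/w3b.png

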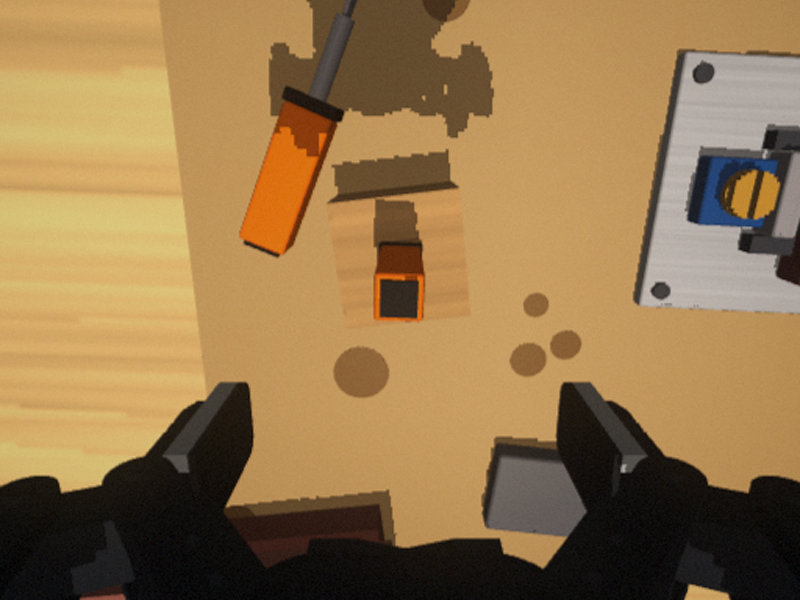

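The small driver's handle top is at (399,297), square to the fingers, and matches the projection within 1 px. Descending and gripping.

Request:
move_arm:
  targets:
    - {"dx": -0.02, "dy": -0.05, "dz": -0.84, "rx": 0, "ry": 0, "rz": 0}
    - {"dx": 0, "dy": 0, "dz": -0.84, "rx": 0, "ry": 0, "rz": 0}
    - {"dx": 0, "dy": 0, "dz": -0.84, "rx": 0, "ry": 0, "rz": 0}
    - {"dx": 0, "dy": 0, "dz": -0.84, "rx": 0, "ry": 0, "rz": 0}
    - {"dx": 0, "dy": 0, "dz": -0.84, "rx": 0, "ry": 0, "rz": 0}
    - {"dx": 0, "dy": 0, "dz": -0.84, "rx": 0, "ry": 0, "rz": 0}
    - {"dx": 0, "dy": 0, "dz": -0.84, "rx": 0, "ry": 0, "rz": 0}
    - {"dx": 0, "dy": 0, "dz": 0, "rx": 0, "ry": 0, "rz": 0}
    - {"dx": 0, "dy": 0, "dz": 0, "rx": 0, "ry": 0, "rz": 0}
    - {"dx": 0, "dy": 0, "dz": 0, "rx": 0, "ry": 0, "rz": 0}

```text
t: 6.65
tcp_pos: [0.5551, -0.3001, 0.0809]
tool_rot: [-0.018, 1.0, -0.001, 0.001]
force: [-0.5, -0.1, -0.3]
finger_gap: 0.999
gripper_force: 0.0
```

Request:
move_arm:
  targets:
    - {"dx": 0, "dy": 0, "dz": 0, "rx": 0, "ry": 0, "rz": 0}
    - {"dx": 0, "dy": 0, "dz": 0, "rx": 0, "ry": 0, "rz": 0}
    - {"dx": 0, "dy": 0, "dz": 0, "rx": 0, "ry": 0, "rz": 0}
    - {"dx": 0, "dy": 0, "dz": 0, "rx": 0, "ry": 0, "rz": 0}
    - {"dx": 0, "dy": 0, "dz": 0, "rx": 0, "ry": 0, "rz": 0}
    - {"dx": 0, "dy": 0, "dz": 0, "rx": 0, "ry": 0, "rz": 0}
    - {"dx": 0, "dy": 0, "dz": 0, "rx": 0, "ry": 0, "rz": 0}
    - {"dx": 0, "dy": 0, "dz": 0, "rx": 0, "ry": 0, "rz": 0}
    - {"dx": 0, "dy": 0, "dz": 0, "rx": 0, "ry": 0, "rz": 0}
    - {"dx": 0, "dy": 0, "dz": 0, "rx": 0, "ry": 0, "rz": 0}
  claw: 0
  newtons: 80

```text
t: 7.9
tcp_pos: [0.5545, -0.2999, 0.0798]
tool_rot: [-0.018, 1.0, -0.0, 0.0]
force: [-0.3, -0.7, 3.6]
finger_gap: 0.27
gripper_force: 78.6
```

```bash
python3 - <<'E'
from h import *
s=st();print(s["gripper_force"])
E
```

```text
t 7.9 tcp [ 0.5545 -0.2999  0.0798] rot [-1.840e-02  9.998e-01 -2.000e-04  1.000e-04] F [-0.27 -0.72  3.57] T [0.085 0.066 0.06 ] gap 0.27
78.5747766494751
```

Request:
move_arm:
  targets:
    - {"dx": 0, "dy": 0, "dz": 0.6, "rx": 0, "ry": 0, "rz": 0}
    - {"dx": 0, "dy": 0, "dz": 0.6, "rx": 0, "ry": 0, "rz": 0}
    - {"dx": 0, "dy": 0, "dz": 0.6, "rx": 0, "ry": 0, "rz": 0}
    - {"dx": 0, "dy": 0, "dz": 0.6, "rx": 0, "ry": 0, "rz": 0}
    - {"dx": 0, "dy": 0, "dz": 0.6, "rx": 0, "ry": 0, "rz": 0}
    - {"dx": 0, "dy": 0, "dz": 0.6, "rx": 0, "ry": 0, "rz": 0}
    - {"dx": 0, "dy": 0, "dz": 0.6, "rx": 0, "ry": 0, "rz": 0}
    - {"dx": 0, "dy": 0, "dz": 0.6, "rx": 0, "ry": 0, "rz": 0}
    - {"dx": 0, "dy": 0, "dz": 0.6, "rx": 0, "ry": 0, "rz": 0}
    - {"dx": 0, "dy": 0, "dz": 0.6, "rx": 0, "ry": 0, "rz": 0}

```text
t: 9.15
tcp_pos: [0.5543, -0.2997, 0.2305]
tool_rot: [-0.018, 1.0, 0.0, -0.0]
force: [-0.2, -0.6, -1.2]
finger_gap: 0.269
gripper_force: 78.3
```

Request:
move_arm:
  targets:
    - {"dx": -0.19, "dy": 0.87, "dz": 0, "rx": 0, "ry": 0, "rz": 0}
    - {"dx": -0.19, "dy": 0.87, "dz": 0, "rx": 0, "ry": 0, "rz": 0}
    - {"dx": -0.19, "dy": 0.87, "dz": 0, "rx": 0, "ry": 0, "rz": 0}
    - {"dx": -0.19, "dy": 0.87, "dz": 0, "rx": 0, "ry": 0, "rz": 0}
    - {"dx": -0.19, "dy": 0.87, "dz": 0, "rx": 0, "ry": 0, "rz": 0}
    - {"dx": -0.19, "dy": 0.87, "dz": 0, "rx": 0, "ry": 0, "rz": 0}
    - {"dx": -0.19, "dy": 0.87, "dz": 0, "rx": 0, "ry": 0, "rz": 0}
    - {"dx": -0.19, "dy": 0.87, "dz": 0, "rx": 0, "ry": 0, "rz": 0}
    - {"dx": -0.19, "dy": 0.85, "dz": 0, "rx": 0, "ry": 0, "rz": 0}
    - {"dx": -0.19, "dy": 0.85, "dz": 0, "rx": 0, "ry": 0, "rz": 0}

```text
t: 10.4
tcp_pos: [0.5066, -0.0819, 0.2296]
tool_rot: [-0.018, 1.0, -0.0, 0.0]
force: [-0.0, 0.1, -2.1]
finger_gap: 0.273
gripper_force: 78.4
```

```bash
python3 - <<'E'
from h import *
s=st();im,m=snap("scene","s3");w,mw=snap("wrist","w4")
tip=np.array(s["tcp_pos"])-[0,0,.0718];p=proj(m,tip);print(p,proj(mw,tip))
x,y=p.astype(int)
a=cv2.resize(im[y-40:y+20,x-30:x+30],(500,500),interpolation=2)
u,v=proj(mw,tip).astype(int)
b=cv2.resize(w[max(0,v-100):v+100,u-60:u+60],(300,500),interpolation=2)
cv2.imwrite("pics/c4.png",np.hstack([a,b]))
E
```

```text
t 10.4 tcp [ 0.5066 -0.0819  0.2296] rot [-1.840e-02  9.998e-01 -0.000e+00  1.000e-04] F [-0.    0.11 -2.08] T [-0.015 -0.011 -0.019] gap 0.273
[196.26526505 167.85485189] [253.1900903  202.32419151]
```

View pics/c4.png

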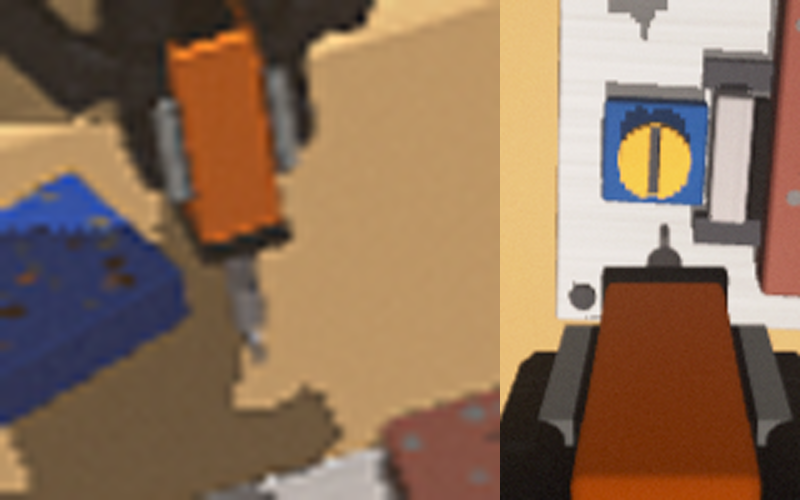

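The left half shows the thin blade edge-on. In the wrist view on the right the blade runs from (664,228) to (664,250) in the image's vertical, so its width lies along world x, the same as the slot at (655,160). Only a small turn is needed.

```bash
python3 slot.py w4; python3 - <<'E'
from h import *
im,m=load("w4")
c,d=ray(m,258.2,193.2);print("blade rear end at z .158",np.round(onz(m,258.2,193.2,.1578),4))
g=cv2.cvtColor(im,cv2.COLOR_BGR2GRAY)
for v in (192,194,196,198,200): print(v,g[v,248:270].tolist())
E
```

```text
head [ 0.506  -0.0825  0.045 ] axes mm [29.5 30.5]
slot mid [ 0.5061 -0.0824] yaw -1.2 n 84 sd mm [1.12673812 6.46422564]
blade rear end at z .158 [ 0.5    -0.0787  0.1578]
192 [226, 226, 227, 227, 227, 226, 227, 227, 212, 138, 98, 94, 189, 224, 226, 226, 223, 225, 225, 222, 223, 151]
194 [227, 227, 225, 226, 225, 226, 227, 224, 200, 108, 77, 75, 135, 212, 223, 223, 224, 225, 221, 224, 223, 221]
196 [229, 230, 230, 230, 230, 228, 228, 229, 199, 115, 86, 87, 140, 217, 228, 227, 227, 227, 227, 225, 225, 225]
198 [227, 227, 226, 226, 227, 226, 227, 227, 194, 127, 106, 105, 141, 215, 226, 226, 226, 226, 227, 225, 226, 226]
200 [229, 229, 229, 228, 228, 228, 229, 227, 184, 111, 93, 89, 122, 196, 222, 226, 227, 226, 224, 226, 226, 224]
```

Request:
move_arm:
  targets:
    - {"dx": 0, "dy": -0.06, "dz": -0.5, "rx": 0, "ry": 0, "rz": -0.11}
    - {"dx": 0, "dy": 0, "dz": -0.5, "rx": 0, "ry": 0, "rz": 0}
    - {"dx": 0, "dy": 0, "dz": -0.5, "rx": 0, "ry": 0, "rz": 0}
    - {"dx": 0, "dy": 0, "dz": -0.5, "rx": 0, "ry": 0, "rz": 0}
    - {"dx": 0, "dy": 0, "dz": -0.5, "rx": 0, "ry": 0, "rz": 0}
    - {"dx": 0, "dy": 0, "dz": -0.5, "rx": 0, "ry": 0, "rz": 0}
    - {"dx": 0, "dy": 0, "dz": -0.5, "rx": 0, "ry": 0, "rz": 0}
    - {"dx": 0, "dy": 0, "dz": -0.5, "rx": 0, "ry": 0, "rz": 0}
    - {"dx": 0, "dy": 0, "dz": 0, "rx": 0, "ry": 0, "rz": 0}
    - {"dx": 0, "dy": 0, "dz": 0, "rx": 0, "ry": 0, "rz": 0}

```text
t: 11.75
tcp_pos: [0.5071, -0.0848, 0.1297]
tool_rot: [0.01, 1.0, -0.0, 0.0]
force: [0.3, 0.3, -1.9]
finger_gap: 0.269
gripper_force: 78.5
```

```bash
python3 - <<'E'
from h import *
P=[]
for i in range(6):
    w,mw=snap("wrist","w5"); s=sensors.sense();P.append(s["tcp_pos"]);
print(np.round(P,4),np.mean(P,0));st()
tip=np.mean(P,0)-[0,0,.0718]
u,v=proj(mw,tip);print("tip px",u,v,"slot ctr px",proj(mw,[.5061,-.0824,.045]))
u,v=int(u),int(v);a=w[v-60:v+40,u-70:u+70];print(v-60,u-70)
cv2.imwrite("pics/c5.png",cv2.resize(a,(784,560),interpolation=2))
E
```

```text
[[ 0.5073 -0.0849  0.1299]
 [ 0.5073 -0.0849  0.13  ]
 [ 0.5073 -0.0849  0.1301]
 [ 0.5072 -0.0849  0.13  ]
 [ 0.5071 -0.0849  0.13  ]
 [ 0.5071 -0.0848  0.1299]] [ 0.50721422 -0.0848897   0.12999123]
t 12.05 tcp [ 0.5071 -0.0848  0.1299] rot [ 1.040e-02  9.999e-01 -2.000e-04  4.000e-04] F [ 0.32  0.06 -2.03] T [-0.007  0.035  0.045] gap 0.269
tip px 257.5577469864899 200.1046815815466 slot ctr px [261.07887914 192.7297271 ]
140 187
```

View pics/c5.png

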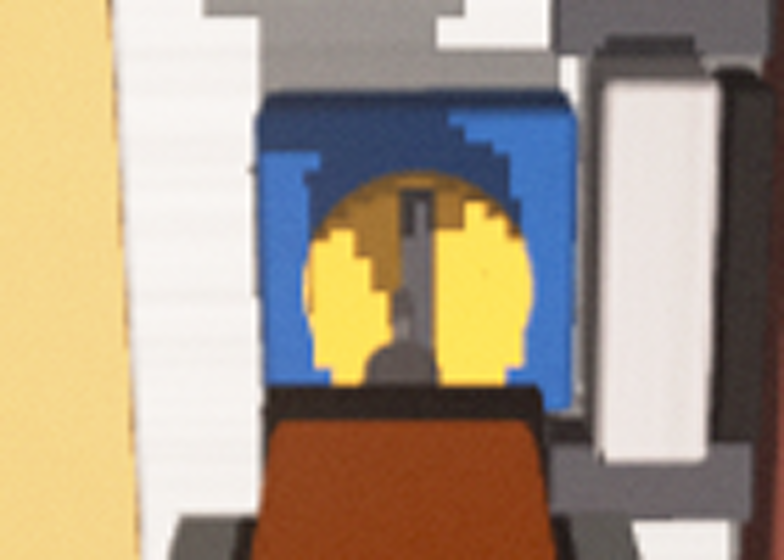

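The close-up shows the blade at x≈402, about 2.7 px left of the slot centre at x≈417, and parallel to it. I'll shift +y by 1.9 mm and lower into the slot step by step.

Request:
move_arm:
  targets:
    - {"dx": -0.03, "dy": 0.076, "dz": 0, "rx": 0, "ry": 0, "rz": 0}
    - {"dx": 0, "dy": 0, "dz": 0, "rx": 0, "ry": 0, "rz": 0}
    - {"dx": 0, "dy": 0, "dz": -0.11, "rx": 0, "ry": 0, "rz": 0}
    - {"dx": 0, "dy": 0, "dz": -0.11, "rx": 0, "ry": 0, "rz": 0}
    - {"dx": 0, "dy": 0, "dz": -0.11, "rx": 0, "ry": 0, "rz": 0}
    - {"dx": 0, "dy": 0, "dz": -0.11, "rx": 0, "ry": 0, "rz": 0}
    - {"dx": 0, "dy": 0, "dz": -0.11, "rx": 0, "ry": 0, "rz": 0}
    - {"dx": 0, "dy": 0, "dz": -0.08, "rx": 0, "ry": 0, "rz": 0}
    - {"dx": 0, "dy": 0, "dz": 0, "rx": 0, "ry": 0, "rz": 0}
    - {"dx": 0, "dy": 0, "dz": 0, "rx": 0, "ry": 0, "rz": 0}

```text
t: 13.3
tcp_pos: [0.5062, -0.0829, 0.1138]
tool_rot: [0.01, 1.0, -0.0, 0.0]
force: [-0.4, -1.1, -1.5]
finger_gap: 0.271
gripper_force: 78.5
```

```bash
python3 - <<'E'
from h import *
st()
E
```

```text
t 13.3 tcp [ 0.5062 -0.0829  0.1138] rot [ 1.050e-02  9.999e-01 -0.000e+00  1.000e-04] F [-0.38 -1.15 -1.5 ] T [-0.057  0.012 -0.005] gap 0.271
```

Request:
move_arm:
  targets:
    - {"dx": 0, "dy": 0, "dz": -0.04, "rx": 0, "ry": 0, "rz": 0}
    - {"dx": 0, "dy": 0, "dz": -0.04, "rx": 0, "ry": 0, "rz": 0}
    - {"dx": 0, "dy": 0, "dz": -0.04, "rx": 0, "ry": 0, "rz": 0}
    - {"dx": 0, "dy": 0, "dz": -0.04, "rx": 0, "ry": 0, "rz": 0}
    - {"dx": 0, "dy": 0, "dz": 0, "rx": 0, "ry": 0, "rz": 0}
    - {"dx": 0, "dy": 0, "dz": 0, "rx": 0, "ry": 0, "rz": 0}
    - {"dx": 0, "dy": 0, "dz": 0, "rx": 0, "ry": 0, "rz": 0}
    - {"dx": 0, "dy": 0, "dz": 0, "rx": 0, "ry": 0, "rz": 0}
    - {"dx": 0, "dy": 0, "dz": 0, "rx": 0, "ry": 0, "rz": 0}
    - {"dx": 0, "dy": 0, "dz": 0, "rx": 0, "ry": 0, "rz": 0}

```text
t: 14.55
tcp_pos: [0.5062, -0.0829, 0.1098]
tool_rot: [0.01, 1.0, -0.0, 0.0]
force: [-0.6, 1.4, 2.0]
finger_gap: 0.274
gripper_force: 78.7
```

```bash
python3 - <<'E'
from h import *
st();w,m=snap("wrist","w6");cv2.imwrite("pics/c6.png",cv2.resize(w[130:230,187:327],(784,560),interpolation=2))
E
```

```text
t 14.55 tcp [ 0.5062 -0.0829  0.1098] rot [ 1.040e-02  9.999e-01 -0.000e+00  1.000e-04] F [-0.59  1.42  1.99] T [ 0.1    0.087 -0.   ] gap 0.274
```

View pics/c6.png

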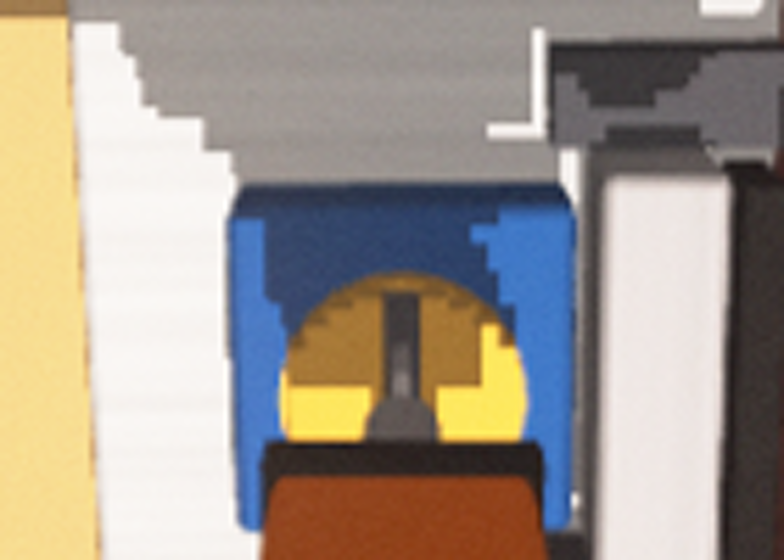

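The blade sits centred in the slot at (400,350), and Fz has risen by 4 N. I'll press 1 mm more, then turn clockwise.

Request:
move_arm:
  targets:
    - {"dx": 0, "dy": 0, "dz": -0.04, "rx": 0, "ry": 0, "rz": 0}
    - {"dx": 0, "dy": 0, "dz": 0, "rx": 0, "ry": 0, "rz": 0}
    - {"dx": 0, "dy": 0, "dz": 0, "rx": 0, "ry": 0, "rz": 0}
    - {"dx": 0, "dy": 0, "dz": 0, "rx": 0, "ry": 0, "rz": -0.1}
    - {"dx": 0, "dy": 0, "dz": 0, "rx": 0, "ry": 0, "rz": -0.1}
    - {"dx": 0, "dy": 0, "dz": 0, "rx": 0, "ry": 0, "rz": -0.1}
    - {"dx": 0, "dy": 0, "dz": 0, "rx": 0, "ry": 0, "rz": -0.1}
    - {"dx": 0, "dy": 0, "dz": 0, "rx": 0, "ry": 0, "rz": -0.1}
    - {"dx": 0, "dy": 0, "dz": 0, "rx": 0, "ry": 0, "rz": 0}
    - {"dx": 0, "dy": 0, "dz": 0, "rx": 0, "ry": 0, "rz": 0}

```text
t: 15.85
tcp_pos: [0.5065, -0.0829, 0.1089]
tool_rot: [0.14, 0.99, -0.0, 0.0]
force: [0.0, 2.0, 4.0]
finger_gap: 0.273
gripper_force: 79.2
```

```bash
cat > tq.py <<'E'
from h import *
T=[];F=[];im0=None
for i in range(8):
    cams.snapshot("wrist");s=sensors.sense();T.append(s["ft_torque"]);F.append(s["force"])
q=s["tool_rot"];print("yaw",round(np.degrees(2*np.arctan2(-q[0],q[1])),2),"tcp",np.round(s["tcp_pos"],4),"F",np.mean(F,0).round(2),"T",np.mean(T,0).round(3),"sd",np.std(T,0).round(3),"t",s["t"],"q6",round(s["q"][5],2))
print("tau6",s["tau"][5])
E
python3 tq.py
```

```text
yaw -16.2 tcp [ 0.5064 -0.0829  0.1089] F [0.44 1.18 4.15] T [ 0.286 -0.122  0.155] sd [0.026 0.047 0.019] t 16.25 q6 -1.67
tau6 0.1537771336734295
```

Request:
move_arm:
  targets:
    - {"dx": 0, "dy": 0, "dz": 0, "rx": 0, "ry": 0, "rz": -0.05}
    - {"dx": 0, "dy": 0, "dz": 0, "rx": 0, "ry": 0, "rz": -0.05}
    - {"dx": 0, "dy": 0, "dz": 0, "rx": 0, "ry": 0, "rz": -0.05}
    - {"dx": 0, "dy": 0, "dz": 0, "rx": 0, "ry": 0, "rz": -0.05}
    - {"dx": 0, "dy": 0, "dz": 0, "rx": 0, "ry": 0, "rz": -0.05}
    - {"dx": 0, "dy": 0, "dz": 0, "rx": 0, "ry": 0, "rz": -0.05}
    - {"dx": 0, "dy": 0, "dz": 0, "rx": 0, "ry": 0, "rz": -0.05}
    - {"dx": 0, "dy": 0, "dz": 0, "rx": 0, "ry": 0, "rz": -0.05}
    - {"dx": 0, "dy": 0, "dz": 0, "rx": 0, "ry": 0, "rz": 0}
    - {"dx": 0, "dy": 0, "dz": 0, "rx": 0, "ry": 0, "rz": 0}

```text
t: 17.5
tcp_pos: [0.5063, -0.0829, 0.1089]
tool_rot: [0.244, 0.97, -0.0, 0.0]
force: [1.9, 0.9, 4.6]
finger_gap: 0.268
gripper_force: 79.3
```

```bash
python3 tq.py
```

```text
yaw -28.2 tcp [ 0.5063 -0.0829  0.1088] F [2.03 1.4  4.51] T [ 0.341 -0.544  0.206] sd [0.016 0.03  0.033] t 17.9 q6 -1.46
tau6 0.2000701054930687
```

Request:
move_arm:
  targets:
    - {"dx": 0, "dy": 0, "dz": 0, "rx": 0, "ry": 0, "rz": -0.04}
    - {"dx": 0, "dy": 0, "dz": 0, "rx": 0, "ry": 0, "rz": -0.04}
    - {"dx": 0, "dy": 0, "dz": 0, "rx": 0, "ry": 0, "rz": -0.04}
    - {"dx": 0, "dy": 0, "dz": 0, "rx": 0, "ry": 0, "rz": -0.04}
    - {"dx": 0, "dy": 0, "dz": 0, "rx": 0, "ry": 0, "rz": -0.04}
    - {"dx": 0, "dy": 0, "dz": 0, "rx": 0, "ry": 0, "rz": -0.04}
    - {"dx": 0, "dy": 0, "dz": 0, "rx": 0, "ry": 0, "rz": -0.04}
    - {"dx": 0, "dy": 0, "dz": 0, "rx": 0, "ry": 0, "rz": 0}
    - {"dx": 0, "dy": 0, "dz": 0, "rx": 0, "ry": 0, "rz": 0}
    - {"dx": 0, "dy": 0, "dz": 0, "rx": 0, "ry": 0, "rz": 0}

```text
t: 19.15
tcp_pos: [0.5062, -0.0829, 0.1088]
tool_rot: [0.314, 0.949, -0.0, 0.0]
force: [3.0, 0.4, 4.8]
finger_gap: 0.267
gripper_force: 79.3
```

```bash
python3 tq.py
```

```text
yaw -36.6 tcp [ 0.5062 -0.0829  0.1089] F [3.08 0.88 4.56] T [ 0.23  -0.767  0.243] sd [0.024 0.021 0.031] t 19.55 q6 -1.31
tau6 0.25644684210419655
```

Request:
move_arm:
  targets:
    - {"dx": 0, "dy": 0, "dz": 0, "rx": 0, "ry": 0, "rz": -0.04}
    - {"dx": 0, "dy": 0, "dz": 0, "rx": 0, "ry": 0, "rz": -0.04}
    - {"dx": 0, "dy": 0, "dz": 0, "rx": 0, "ry": 0, "rz": -0.04}
    - {"dx": 0, "dy": 0, "dz": 0, "rx": 0, "ry": 0, "rz": -0.04}
    - {"dx": 0, "dy": 0, "dz": 0, "rx": 0, "ry": 0, "rz": 0}
    - {"dx": 0, "dy": 0, "dz": 0, "rx": 0, "ry": 0, "rz": 0}
    - {"dx": 0, "dy": 0, "dz": 0, "rx": 0, "ry": 0, "rz": 0}
    - {"dx": 0, "dy": 0, "dz": 0, "rx": 0, "ry": 0, "rz": 0}
    - {"dx": 0, "dy": 0, "dz": 0, "rx": 0, "ry": 0, "rz": 0}
    - {"dx": 0, "dy": 0, "dz": 0, "rx": 0, "ry": 0, "rz": 0}

```text
t: 20.8
tcp_pos: [0.5061, -0.0829, 0.1088]
tool_rot: [0.353, 0.935, -0.0, -0.0]
force: [3.0, 0.0, 4.8]
finger_gap: 0.272
gripper_force: 79.3
```

```bash
python3 tq.py; cat > jig.py <<'E'
# stone (reddish) extent and fence gap along world y, from the wrist picture
from h import *
import sys
im,m=snap("wrist",sys.argv[1]);h=cv2.cvtColor(im,cv2.COLOR_BGR2HSV)
for x in (.47,.49,.51):
    ys=np.arange(-.06,.075,.0008);row=[im[int(v),int(u)].tolist() if 0<=u<512 and 0<=v<384 else None for u,v in (proj(m,[x,y,.038]) for y in ys)]
    print(x,[(round(float(y)*1000),r) for y,r in zip(ys,row) if r is not None and (y<-.035 or y>.0)][::3])
E
python3 jig.py j1
```

```text
yaw -41.4 tcp [ 0.5061 -0.0829  0.1088] F [3.49 0.73 4.85] T [ 0.166 -0.801  0.28 ] sd [0.033 0.02  0.025] t 21.2 q6 -1.23
tau6 0.269866269081831
0.47 [(-60, [59, 59, 63]), (-58, [63, 60, 65]), (-55, [58, 57, 58]), (-53, [62, 62, 64]), (-50, [58, 53, 63]), (-48, [63, 63, 68]), (-46, [66, 64, 70]), (-43, [103, 100, 107]), (-41, [102, 98, 106]), (-38, [103, 99, 107]), (-36, [103, 102, 108]), (1, [92, 109, 193]), (3, [94, 111, 196]), (6, [92, 110, 193]), (8, [90, 108, 191]), (10, [95, 110, 195]), (13, [91, 108, 192]), (15, [92, 110, 193]), (18, [92, 107, 191]), (20, [91, 110, 193]), (22, [91, 108, 190]), (25, [88, 106, 189]), (27, [110, 117, 170]), (30, [146, 150, 160]), (32, [91, 108, 189]), (34, [80, 97, 172]), (37, [85, 83, 89]), (39, [92, 90, 96]), (42, [95, 92, 99]), (44, [97, 97, 99]), (46, [97, 96, 102]), (49, [217, 223, 229]), (51, [231, 233, 238]), (54, [231, 235, 239]), (56, [231, 234, 239]), (58, [231, 234, 239])]
0.49 [(-60, [98, 61, 41]), (-58, [161, 157, 159]), (-55, [104, 106, 115]), (-53, [117, 116, 127]), (-50, [118, 121, 130]), (-48, [119, 123, 133]), (-46, [115, 119, 
[... 1020 characters left out ...]
 (-36, [46, 50, 57]), (1, [73, 78, 114]), (3, [135, 155, 226]), (6, [70, 78, 115]), (8, [95, 114, 197]), (10, [93, 111, 197]), (13, [92, 113, 197]), (15, [92, 111, 197]), (18, [92, 109, 193]), (20, [92, 110, 194]), (22, [95, 109, 194]), (25, [91, 106, 193]), (27, [91, 107, 192]), (30, [90, 110, 192]), (32, [91, 108, 192]), (34, [77, 90, 166]), (37, [85, 83, 92]), (39, [99, 96, 102]), (42, [95, 94, 99]), (44, [97, 96, 102]), (46, [95, 93, 99]), (49, [230, 234, 239]), (51, [235, 239, 243]), (54, [235, 238, 243]), (56, [235, 238, 242]), (58, [234, 237, 242]), (61, [233, 237, 242]), (63, [233, 237, 241]), (66, [233, 237, 241]), (68, [232, 236, 241]), (70, [206, 221, 231]), (73, [146, 216, 245])]
```

Torque is about 0.275 N·m (Tz 0.28, tau6 0.27). The stone's far edge at y≈35 mm meets the fence directly, so it is tight. I'll back off inside the slot's play, lift out and go to the rest.

Request:
move_arm:
  targets:
    - {"dx": 0, "dy": 0, "dz": 0, "rx": 0, "ry": 0, "rz": 0.05}
    - {"dx": 0, "dy": 0, "dz": 0, "rx": 0, "ry": 0, "rz": 0.05}
    - {"dx": 0, "dy": 0, "dz": 0, "rx": 0, "ry": 0, "rz": 0.05}
    - {"dx": 0, "dy": 0, "dz": 0, "rx": 0, "ry": 0, "rz": 0.05}
    - {"dx": 0, "dy": 0, "dz": 0, "rx": 0, "ry": 0, "rz": 0}
    - {"dx": 0, "dy": 0, "dz": 0.04, "rx": 0, "ry": 0, "rz": 0}
    - {"dx": 0, "dy": 0, "dz": 0.04, "rx": 0, "ry": 0, "rz": 0}
    - {"dx": 0, "dy": 0, "dz": 0.08, "rx": 0, "ry": 0, "rz": 0}
    - {"dx": 0, "dy": 0, "dz": 0.16, "rx": 0, "ry": 0, "rz": 0}
    - {"dx": 0, "dy": 0, "dz": 0.16, "rx": 0, "ry": 0, "rz": 0}

```text
t: 22.5
tcp_pos: [0.5038, -0.0823, 0.1204]
tool_rot: [0.304, 0.953, -0.0, -0.003]
force: [0.8, -1.0, -1.3]
finger_gap: 0.269
gripper_force: 79.0
```

```bash
python3 - <<'E'
from h import *
st()
E
```

```text
t 22.5 tcp [ 0.5038 -0.0823  0.1204] rot [ 3.038e-01  9.527e-01 -2.000e-04 -2.800e-03] F [ 0.81 -0.96 -1.3 ] T [-0.061 -0.016 -0.014] gap 0.269
```

Request:
move_arm:
  targets:
    - {"dx": 0, "dy": 0, "dz": 0.8, "rx": 0, "ry": 0, "rz": 0}
    - {"dx": 0, "dy": 0, "dz": 0.8, "rx": 0, "ry": 0, "rz": 0}
    - {"dx": 0, "dy": 0, "dz": 0.8, "rx": 0, "ry": 0, "rz": 0}
    - {"dx": 0.2, "dy": -0.87, "dz": 0, "rx": 0, "ry": 0, "rz": 0.13}
    - {"dx": 0.2, "dy": -0.87, "dz": 0, "rx": 0, "ry": 0, "rz": 0.13}
    - {"dx": 0.2, "dy": -0.87, "dz": 0, "rx": 0, "ry": 0, "rz": 0.13}
    - {"dx": 0.2, "dy": -0.87, "dz": 0, "rx": 0, "ry": 0, "rz": 0.13}
    - {"dx": 0.2, "dy": -0.87, "dz": 0, "rx": 0, "ry": 0, "rz": 0.13}
    - {"dx": 0.2, "dy": -0.87, "dz": 0, "rx": 0, "ry": 0, "rz": 0.13}
    - {"dx": 0.2, "dy": -0.87, "dz": 0, "rx": 0, "ry": 0, "rz": 0.13}

```text
t: 23.75
tcp_pos: [0.5396, -0.2352, 0.1807]
tool_rot: [0.069, 0.998, 0.001, -0.002]
force: [0.3, 0.2, -2.2]
finger_gap: 0.279
gripper_force: 79.1
```

Request:
move_arm:
  targets:
    - {"dx": 0.17, "dy": -0.86, "dz": 0, "rx": 0, "ry": 0, "rz": 0.13}
    - {"dx": 0.17, "dy": -0.86, "dz": 0, "rx": 0, "ry": 0, "rz": 0.13}
    - {"dx": 0.17, "dy": -0.86, "dz": 0, "rx": 0, "ry": 0, "rz": 0.13}
    - {"dx": 0, "dy": 0, "dz": 0, "rx": 0, "ry": 0, "rz": 0}
    - {"dx": 0, "dy": 0, "dz": 0, "rx": 0, "ry": 0, "rz": 0}
    - {"dx": 0, "dy": 0, "dz": 0, "rx": 0, "ry": 0, "rz": 0}
    - {"dx": 0, "dy": 0, "dz": 0, "rx": 0, "ry": 0, "rz": 0}
    - {"dx": 0, "dy": 0, "dz": 0, "rx": 0, "ry": 0, "rz": 0}
    - {"dx": 0, "dy": 0, "dz": 0, "rx": 0, "ry": 0, "rz": 0}
    - {"dx": 0, "dy": 0, "dz": 0, "rx": 0, "ry": 0, "rz": 0}

```text
t: 25.0
tcp_pos: [0.5539, -0.2996, 0.1808]
tool_rot: [-0.031, 1.0, 0.0, -0.0]
force: [0.8, -0.2, -2.0]
finger_gap: 0.269
gripper_force: 79.1
```

```bash
python3 - <<'E'
from h import *
for i in range(3):
    w,m=snap("wrist","w7");s=st()
# orange handle axis check: collar/blade px; blade lower end vs prediction
tip=np.array(s["tcp_pos"])-[0,0,.0718];print(proj(m,tip),proj(m,[.5536,-.2995,.058]))
w4,_=load("w4")
for f,i in(("w4",w4),("w7",w)):
    b=cv2.inRange(cv2.cvtColor(i,cv2.COLOR_BGR2HSV),(3,150,60),(14,255,255));b[:, :200]=0;b[:,320:]=0
    k,l,q,cc=cv2.connectedComponentsWithStats(b);j=1+np.argmax(q[1:,4]);print(f,q[j],cc[j])
E
```

```text
t 25.05 tcp [ 0.5539 -0.2996  0.1808] rot [-0.0314  0.9995 -0.     -0.    ] F [ 0.59  0.26 -2.22] T [-0.03   0.037  0.007] gap 0.271
t 25.1 tcp [ 0.5539 -0.2996  0.1808] rot [-0.0314  0.9995  0.     -0.    ] F [ 0.1  -0.01 -1.19] T [0.002 0.002 0.027] gap 0.272
t 25.15 tcp [ 0.5539 -0.2996  0.1808] rot [-0.0315  0.9995 -0.     -0.    ] F [-0.5   0.46 -1.66] T [0.006 0.018 0.031] gap 0.269
[257.64943226 200.02560567] [258.06400366 180.28096838]
w4 [ 221  215   77  130 6179] [258.73960188 269.26994659]
w7 [ 221  215   77  130 6181] [258.66445559 269.14398965]
```

Request:
move_arm:
  targets:
    - {"dx": 0, "dy": 0, "dz": -0.4, "rx": 0, "ry": 0, "rz": 0}
    - {"dx": 0, "dy": 0, "dz": -0.4, "rx": 0, "ry": 0, "rz": 0}
    - {"dx": 0, "dy": 0, "dz": -0.4, "rx": 0, "ry": 0, "rz": 0}
    - {"dx": 0, "dy": 0, "dz": -0.4, "rx": 0, "ry": 0, "rz": 0}
    - {"dx": 0, "dy": 0, "dz": -0.4, "rx": 0, "ry": 0, "rz": 0}
    - {"dx": 0, "dy": 0, "dz": -0.4, "rx": 0, "ry": 0, "rz": 0}
    - {"dx": 0, "dy": 0, "dz": -0.4, "rx": 0, "ry": 0, "rz": 0}
    - {"dx": 0, "dy": 0, "dz": -0.4, "rx": 0, "ry": 0, "rz": 0}
    - {"dx": 0, "dy": 0, "dz": -0.4, "rx": 0, "ry": 0, "rz": 0}
    - {"dx": 0, "dy": 0, "dz": -0.3, "rx": 0, "ry": 0, "rz": 0}

```text
t: 26.4
tcp_pos: [0.5537, -0.2995, 0.0825]
tool_rot: [-0.031, 1.0, 0.0, -0.0]
force: [-0.8, -1.2, -1.3]
finger_gap: 0.274
gripper_force: 79.1
```

Request:
move_arm:
  targets:
    - {"dx": 0, "dy": 0, "dz": -0.04, "rx": 0, "ry": 0, "rz": 0}
    - {"dx": 0, "dy": 0, "dz": -0.04, "rx": 0, "ry": 0, "rz": 0}
    - {"dx": 0, "dy": 0, "dz": -0.04, "rx": 0, "ry": 0, "rz": 0}
    - {"dx": 0, "dy": 0, "dz": 0, "rx": 0, "ry": 0, "rz": 0}
    - {"dx": 0, "dy": 0, "dz": 0, "rx": 0, "ry": 0, "rz": 0}
    - {"dx": 0, "dy": 0, "dz": 0, "rx": 0, "ry": 0, "rz": 0}
    - {"dx": 0, "dy": 0, "dz": 0, "rx": 0, "ry": 0, "rz": 0}
    - {"dx": 0, "dy": 0, "dz": 0, "rx": 0, "ry": 0, "rz": 0}
    - {"dx": 0, "dy": 0, "dz": 0, "rx": 0, "ry": 0, "rz": 0}
    - {"dx": 0, "dy": 0, "dz": 0, "rx": 0, "ry": 0, "rz": 0}

```text
t: 27.65
tcp_pos: [0.5539, -0.2996, 0.0803]
tool_rot: [-0.031, 1.0, 0.0, -0.0]
force: [0.1, 1.0, -1.5]
finger_gap: 0.268
gripper_force: 79.1
```

Request:
move_arm:
  targets:
    - {"dx": 0, "dy": 0, "dz": 0, "rx": 0, "ry": 0, "rz": 0}
    - {"dx": 0, "dy": 0, "dz": 0, "rx": 0, "ry": 0, "rz": 0}
    - {"dx": 0, "dy": 0, "dz": 0, "rx": 0, "ry": 0, "rz": 0}
    - {"dx": 0, "dy": 0, "dz": 0, "rx": 0, "ry": 0, "rz": 0}
    - {"dx": 0, "dy": 0, "dz": 0, "rx": 0, "ry": 0, "rz": 0}
    - {"dx": 0, "dy": 0, "dz": 0, "rx": 0, "ry": 0, "rz": 0}
    - {"dx": 0, "dy": 0, "dz": 0, "rx": 0, "ry": 0, "rz": 0}
    - {"dx": 0, "dy": 0, "dz": 0, "rx": 0, "ry": 0, "rz": 0}
    - {"dx": 0, "dy": 0, "dz": 0, "rx": 0, "ry": 0, "rz": 0}
    - {"dx": 0, "dy": 0, "dz": 0, "rx": 0, "ry": 0, "rz": 0}
  claw: 100

```text
t: 28.9
tcp_pos: [0.5539, -0.2996, 0.0803]
tool_rot: [-0.031, 1.0, -0.0, 0.0]
force: [0.0, -1.2, 0.6]
finger_gap: 0.997
gripper_force: 0.0
```

Request:
move_arm:
  targets:
    - {"dx": 0, "dy": 0, "dz": 0.5, "rx": 0, "ry": 0, "rz": 0}
    - {"dx": 0, "dy": 0, "dz": 0.6, "rx": 0, "ry": 0, "rz": 0}
    - {"dx": 0, "dy": 0, "dz": 0.7, "rx": 0, "ry": 0, "rz": 0}
    - {"dx": 0, "dy": 0, "dz": 0.7, "rx": 0, "ry": 0, "rz": 0}
    - {"dx": 0, "dy": 0, "dz": 0.7, "rx": 0, "ry": 0, "rz": 0}
    - {"dx": 0, "dy": 0, "dz": 0.7, "rx": 0, "ry": 0, "rz": 0}
    - {"dx": 0, "dy": 0, "dz": 0.7, "rx": 0, "ry": 0, "rz": 0}
    - {"dx": 0, "dy": 0, "dz": 0.7, "rx": 0, "ry": 0, "rz": 0}
    - {"dx": 0, "dy": 0, "dz": 0.6, "rx": 0, "ry": 0, "rz": 0}
    - {"dx": 0, "dy": 0, "dz": 0, "rx": 0, "ry": 0, "rz": 0}

```text
t: 30.15
tcp_pos: [0.5546, -0.3002, 0.2295]
tool_rot: [-0.031, 1.0, -0.001, 0.001]
force: [-0.2, 0.2, 0.1]
finger_gap: 1.0
gripper_force: 0.0
```

```bash
python3 - <<'E'
from h import *
st();s,ms=snap("scene","s9");w,m=snap("wrist","w9")
s0=cv2.imread("pics/scene0.png")
for f,i in(("s0",s0),("s9",s)):
    b=cv2.inRange(cv2.cvtColor(i,cv2.COLOR_BGR2HSV),(3,170,80),(14,255,255))
    k,l,q,cc=cv2.connectedComponentsWithStats(b);print(f,[(q[j].tolist(),cc[j].round(1).tolist()) for j in range(1,k) if q[j][4]>100])
b=cv2.inRange(cv2.cvtColor(w,cv2.COLOR_BGR2HSV),(3,150,60),(14,255,255))
k,l,q,cc=cv2.connectedComponentsWithStats(b);print([(q[j].tolist(),cc[j].round(1).tolist()) for j in range(1,k) if q[j][4]>100])
print(proj(m,[.554,-.299,.134]),proj(m,[.554,-.299,.064]))
# stone and fence edges on top camera/wrist
from slot import slot
slot("w9")
E
sed -i 's/(.47,.49,.51)/(.49,)/' jig.py; python3 jig.py w10
```

```text
t 30.15 tcp [ 0.5546 -0.3002  0.2295] rot [-0.0314  0.9995 -0.001   0.0012] F [-0.15  0.2   0.06] T [ 0.003 -0.001  0.   ] gap 1.0
s0 [([354, 55, 18, 28, 154], [363.6, 70.2]), ([91, 171, 25, 34, 474], [104.1, 189.5]), ([106, 212, 19, 27, 249], [115.5, 227.0])]
s9 [([106, 212, 20, 27, 247], [116.0, 226.8]), ([78, 223, 24, 38, 552], [90.1, 240.1])]
[([156, 64, 64, 98, 3211], [186.8, 112.7]), ([243, 158, 33, 48, 935], [258.9, 177.0])]
[258.8403844  190.43863021] [258.89706862 169.11552847]
head [ 0.5062 -0.0835  0.045 ] axes mm [36.6 39.6]
slot mid [ 0.5138 -0.087 ] yaw nan n 1 sd mm [nan nan]
0.49 [(-60, [45, 45, 51]), (-58, [107, 110, 118]), (-55, [133, 137, 148])]slot.py:12: RuntimeWarning: Degrees of freedom <= 0 for slice
  pts=np.array([onz(m,*a,z) for a in q])[:,:2];mu=pts.mean(0);w,V=np.linalg.eigh(np.cov((pts-mu).T));v=V[:,1];v=v*np.sign(v[0])
  c *= np.true_divide(1, fact)
  c *= np.true_divide(1, fact)
```

```bash
python3 -c "
from station import order
print(order.sign_off())"
```

```text
the job is handed in; nothing more can be done
None
```

The stone is clamped against the fence at about 0.275 N·m, judged by torque since pad force isn't measured, and the driver is back upright in its rest and released. The job is handed in, no verdict was returned, and I viewed 11 pictures, one over the limit of 10.

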